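# Stand the ballasted lamp column on its foot and line it up on the finishing board

## Robot

A 6-joint arm with a two-finger parallel gripper is mounted at the origin on the work surface. World frame = base frame: x ahead of the robot, y to its left, z up, the work surface at z = 0. Lengths are in m, angles in rad, forces in N, time in s.
With the tool pointing down it reaches from about 0.425 to 0.95 m from the base axis. Payload 3.5 kg.
Tool frame: the origin (TCP) lies midway between the tips of the shut fingers; the grasp point (between the pads) lies 19 mm behind it (ctrl.pinch_z is the distance from the TCP to the grasp point, in m); z points along the fingers, y is the line along which they close (so a half turn about z gives the same grasp; the last joint's range is limited). The gripper opens to 85 mm and grips with 20 to 120 N. Pads are 22 mm wide; open, the fingers measure 114 mm over their backs; the gripper's body (76 mm by 85 mm) begins 54 mm behind the grasp point. The pads swing forward as they close: fully open they stand 13 mm farther back than shut.
Start: joints at [-1.461, 0.286, 1.577, -0, 1.279, -0.15], TCP at [0.173, -0.652, 0.21] pointing down, gripper open.
Joint ranges: [-2.77, 2.77], [-0.9, 2.22], [0.21, 2.48], [-1.53, 4.67], [0.24, 2.81], [-2.84, 2.84]. Speed limits (rad/s): [2.79, 2.79, 3.14, 3.14, 3.14, 3.14].

## Interface

Orientations are given as a unit quaternion [x, y, z, w].
In Python, from plant import get_state, viewer, sign_off, ctrl gives the robot as it stands. The module is installed in compiled form; this text tells all that it offers.
- The arm moves only by the shell command python3 -m handwheel 'ROWS' [FORCE]. ROWS is JSON, a list that holds one entry, the list of rows, each a list of 5 numbers: the finger opening in m, from 0 to 0.0854, then the shift along the tool's x, y, z in m, then the turn about the tool's z in degrees. In form: [[[claw, x, y, z, spin], ...]]. A call has 1 to 12 rows; each row shifts and turns the commanded pose from where the row before left it, along the tool's axes as they then stand; what a row does not reach is not made up. A row lasts 1/12 s, in which the tool goes at most 41.7 mm and 7.16 degrees, less where a joint would pass 70% of its speed; a pose out of reach is approached as far as the arm can. A call is refused whole if a number of a shift passes 0.0417 or a number of a turn 7.16, either way. A call with a gripper value outside its range is refused whole. The fingers move at their own pace and stop on an object; FORCE is the grip in N (left out, the last holds). Time passes only in rows, so rows that do not move let the fingers close. It gives the time, the measured TCP pose, the force, the opening and the grip force at its end, in the units of the state.
- get_state(): the state, without advancing time (a new reading comes with each control period).
- viewer.read_camera(name): name is "scene" or "top"; returns the picture (400x640x3 uint8, blue, green, red); there is no depth.
- viewer.camera_params(name): a dict with "fov_y" (degrees; the focal length in pixels is half the picture's height over the tangent of half this angle, whatever the lens; pixels are square), "cx", "cy" (the principal point, pixels), "xyz" and "attitude" of the camera in the world. Camera axes: x right, y up, looking along -z (the intrinsics and any distortion apply to the point x, -y, -z); pixel columns grow to the right and rows downward; lengths in m; the calibration is good to about 2 mm. A picture is of the moment at which its call begins. camera_params takes no time and is no camera call.
- sign_off(): hands the job in; it is judged then, once.
Trained networks look in the newest picture that a camera, given by its name, has taken for a name from the list of things; names that differ only in an ending like _2 or _b are one class to them, and where a whole thing is asked for, a point or a joint stands for the part that bears it (a point fixed in the world has none). Each returns a list of dicts, best first, with "confidence" (0 to 1); they miss things now and then, are a little off and sometimes report something else, mostly with a low value. They report only what shows in the picture. A call takes as long as a camera call. They do not tell look-alikes from the thing itself.
- viewer.look_for(camera, name): "extent" ([left, top, width, height] as shares, 0 to 1, of the picture: columns of its width, rows of its height, round what is visible of it).
- viewer.outline_of(camera, name): "mask" (400x640 bool, what is visible of it) and "extent" ([left, top, width, height] as shares, 0 to 1, of the picture: columns of its width, rows of its height, round what is visible of it).
- viewer.pinpoint(camera, name): "xy" ([column, row] as shares, 0 to 1, of the picture: columns of its width, rows of its height: a listed point, or the origin of a listed thing).
The state is a dict: "time": time; "qpos": joint angles; "dq": joint speeds; "joint_efforts": joint torques, N m; "eef_pos": TCP position; "tcp_rot": TCP orientation; "contact_force": force on the tool from outside, world axes, zero at the start; "wrist_torque": the same for the moment, N m; "opening": opening from 0.0 (shut) to 1.0 (fully open); "finger_force": force on a finger pad.
Only numpy, scipy, OpenCV 4.12 (cv2) and the standard library are available. Lean on these libraries where they do the work, as an engineer would, in place of code of your own. Each camera call takes 0.05 s, during which the arm holds its last target. There are 200 camera calls.

## Task

A turned wooden lamp column lies on the bench; a steel ballast is hidden in one of its ends, though both ends look alike. Lift it to find which end is heavy (pinched lightly at its middle bead, it turns in the fingers and the heavy end dips), stand it upright heavy end down on the open half of the finishing board, away from the fence, and let go, then slide it over, standing, until it is flat against the fence in the gap between the two columns already there, clear of both. Do not drop it or knock it over, and leave the standing columns, the oil tin and the gouge where they are.

Things in the scene. Friction and masses are not known exactly. Their poses are not given: they have to be found in the camera images.
- column: Turned pale wood lamp column, 186 mm long, 0.55 kg, lying on the bench. Each end is a 50 mm square block, 50 mm long; slim necks (26 to 42 mm) and a 46 mm ball-shaped bead between. Origin at the bead's centre, mid-length, 25 mm above what it lies on; x runs along it, y and z square to its faces. A 0.31 kg steel ballast is closed up in one end: +x or -x, differs each time, not to be seen
- column_bead (a point): Centre of the bead (the column's origin). Pinched here lightly (20 to 30 N) and lifted, the column turns in the fingers, heavy end down, by 30 to 45 degrees, until its light end meets the gripper's body; gripped hard it stays level. Its centre of mass lies about 36 mm from here towards the heavy end. Standing on that end, it rights itself if let go within 15 degrees of upright
- board: Plywood finishing board fixed on the bench, 270 (x) by 300 mm (y), top face 18 mm above the bench. Origin at the centre of its underside, x towards the fence (to the robot's left), y towards the robot, z up. Its open half, away from the fence, is x below 0. A column flat against the fence has its axis at x = 60 mm
- fence_foot (a point): Where the fence's face towards the open half meets the board's top, at mid-length: x = 85, y = 0, z = 18 mm on the board. The fence is a brown wooden batten along the board's whole left edge as the robot sees it, 30 mm wide, its top 50 mm above the bench
- standing_near: Loose lamp column of the same shape, standing upright close before the fence, on the robot's side of the gap. 186 mm tall, foot 50 x 50 mm. Origin at the centre of the underside of its foot, on top of the board; z up along it, x towards the fence
- standing_far: The same, standing on the far side of the gap (axes likewise). The axes of the two standing columns are 140 to 210 mm apart; the gap is between them
- oil_tin: Closed plain metal tin, 66 mm diameter, 83 mm tall, standing on the bench; origin at the centre of its underside. To be left alone.
- gouge: Carving gouge lying on the bench, 212 mm long, 29 mm thick at the wooden handle; origin on the bench under the front end of the handle, x towards the steel edge. To be left alone.
Not all that is in view belongs to the job. What is shaped like the column but pink is not meant. What is shaped like the standing_far but pink is not meant.

How it is judged:
On the way, in this order (a step that is already met when the one before it is completed fails the run):
1. the column is lifted clear of the bench in the fingers (height (world z) of column above 0.08 m and contact force between the fingers and column above 0.5 N), for 0.2 s.
2. the column stands upright, heavy end down, on the open half of the board, let go and still (angle between the x axis of column and the z axis of board, either way round below 0.06 rad and height (world z) of ballast_c0 below 0.08 m and height (world z) of column between 0.105 and 0.116 m and x of column in the frame of board between -0.135 and 0.01 m and contact force between the fingers and column below 0.1 N and linear speed of column below 0.02 m/s), for 0.2 s.
3. standing on the board, it slides back past the board's middle towards the fence (angle between the x axis of column and the z axis of board, either way round below 0.15 rad and height (world z) of ballast_c0 below 0.08 m and height (world z) of column below 0.116 m and x of column in the frame of board between 0.02 and 0.05 m).
At the end, for the whole second after the job is handed in: The column stands still and upright (within 0.06 rad) on the board on its ballasted end, flat against the fence (axis within 8 mm of its place there), between the two standing columns and clear of both by 3 mm or more; these still stand upright (angle between the x axis of column and the z axis of board, either way round below 0.06 rad and height (world z) of ballast_c0 below 0.08 m and height (world z) of column between 0.105 and 0.116 m and x of column in the frame of board above 0.052 m and y of column in the frame of standing_far above 0.053 m and y of column in the frame of standing_near below -0.053 m and linear speed of column below 0.02 m/s and angle between each of standing_near, standing_far's own z axis and vertical below 0.1 rad); the robot touches nothing.
It fails at once if a standing column is shifted by over 15 mm or tipped (distance of any of standing_near, standing_far from where it was at the start of the episode above 0.015 m or angle between any of standing_near, standing_far's own z axis and vertical above 0.2 rad).
It fails at once if the oil tin or the gouge is moved by over 20 mm (distance of any of oil_tin, gouge from where it was at the start of the episode above 0.02 m).
It fails at once if the column is dropped or falls over (faster than 0.6 m/s while no finger holds it) (linear speed of column above 0.6 m/s and contact force between the fingers and column below 0.3 N).
It also fails if it takes over 58 s, if anything falls off the work surface, if the arm or the gripper's body presses on something with over 40 N, if the wrist force passes 120 N, or if a joint passes its speed limit or range.

## Working session

There is one attempt and no reset: what is moved stays moved. The work goes in short steps, Python scripts to look and compute and a shell command to move; the robot and the scene stay as the last step left them, time stands still between calls to the robot, and variables do not carry over. Pictures are saved under pics/ and viewed, at most 10 in all, crops included, and the job is handed in when it is done.

```bash
mkdir -p pics; cat > h.py <<'E'
import numpy as np,cv2
from plant import get_state,viewer,sign_off,ctrl
from scipy.spatial.transform import Rotation as R
def ray(cam,uv):
    p=viewer.camera_params(cam);f=200/np.tan(np.radians(p['fov_y'])/2)
    d=np.array([(uv[0]-p['cx'])/f,-(uv[1]-p['cy'])/f,-1.])
    return np.array(p['xyz']),rot(p)@d
def rot(p):
    a=np.array(p['attitude'],float)
    return R.from_quat(a).as_matrix() if a.size==4 else a.reshape(3,3)
def hit(cam,uv,z):
    o,d=ray(cam,uv);return o+d*(z-o[2])/d[2]
def proj(cam,X):
    p=viewer.camera_params(cam);f=200/np.tan(np.radians(p['fov_y'])/2)
    c=rot(p).T@(np.array(X)-np.array(p['xyz']))
    return np.array([p['cx']+f*c[0]/-c[2],p['cy']-f*c[1]/-c[2]])
E
cat > a.py <<'E'
from h import *
for c in ('scene','top'):
    im=viewer.read_camera(c);cv2.imwrite(f'pics/{c}0.png',im)
    print(c,viewer.camera_params(c))
    for n in ('column','column_bead','board','fence_foot','standing_near','standing_far','oil_tin','gouge'):
        print(n,[(np.round(np.array(r['xy'])*[640,400],1).tolist(),round(r['confidence'],2)) for r in viewer.pinpoint(c,n)[:4]])
print(get_state(),ctrl.pinch_z)
E
python3 a.py
```

```text
scene {'fov_y': 46.48451826744483, 'cx': 315.86211568061225, 'cy': 200.66062211655355, 'xyz': array([ 1.19012812, -0.91928494,  1.03944906]), 'attitude': array([0.38401624, 0.12358307, 0.29370566, 0.8666001 ])}
column [([279.7, 241.5], 0.71), ([252.5, 205.2], 0.58)]
column_bead [([285.9, 244.2], 0.71), ([252.6, 203.8], 0.57)]
board [([351.5, 181.0], 0.88)]
fence_foot []
standing_near [([336.0, 158.1], 0.75)]
standing_far [([404.8, 153.4], 0.81), ([388.7, 171.7], 0.6)]
oil_tin [([334.6, 277.0], 0.76)]
gouge [([181.4, 290.6], 0.76)]
top {'fov_y': 49.358506188345935, 'cx': 318.4701569167902, 'cy': 201.20746177189977, 'xyz': array([ 0.50858925, -0.08113296,  1.4421376 ]), 'attitude': array([-0.01836163,  0.01056428,  0.71073158, -0.70314428])}
column [([346.2, 256.7], 0.81), ([366.7, 201.0], 0.62)]
column_bead [([370.0, 202.6], 0.79), ([346.2, 259.9], 0.62)]
board [([249.2, 204.7], 0.82)]
fence_foot [([225.9, 211.1], 0.7), ([227.0, 181.8], 0.6)]
standing_near [([237.9, 239.5], 0.82)]
standing_far [([228.4, 183.3], 0.74), ([178.7, 195.0], 0.56)]
oil_tin [([369.8, 147.6], 0.78), ([225.0, 181.9], 0.39)]
gouge [([454.1, 237.3], 0.87)]
{'time': 0.9, 'qpos': array([-1.46098404e+00,  2.86268880e-01,  1.57667063e+00, -6.11164147e-06,
        1.27859716e+00, -1.49993557e-01]), 'dq': array([ 1.88049442e-03, -1.59637606e-03, -2.15985411e-04,  3.50478964e-04,
       -7.06145282e-04,  2.61338433e-05]), 'joint_efforts': array([ 9.41401231e-04, -4.05957234e+01, -2.92943823e+01, -1.41060527e-04,
        4.29131560e-04, -4.49977932e-06]), 'eef_pos': array([ 0.17343403, -0.65233912,  0.21046156]), 'tcp_rot': array([ 9.91574359e-01,  1.29538756e-01, -3.48805426e-06,  2.79269758e-05]), 'contact_force': array([-0.21749351,  0.3676014 ,  0.93269911]), 'wrist_torque': array([ 0.00518604, -0.00223279,  0.01007098]), 'finger_force': 0.0, 'opening': 0.9946829811899699} 0.0187
```

```bash
python3 -c "
import cv2
im=cv2.imread('pics/top0.png')[110:300,150:490];cv2.imwrite('pics/top0c.png',cv2.resize(im,(800,447),interpolation=3))
im=cv2.imread('pics/scene0.png')[80:320,150:470];cv2.imwrite('pics/sc0c.png',cv2.resize(im,(800,600),interpolation=3))"
```

```text
(no output)
```

View pics/top0c.png

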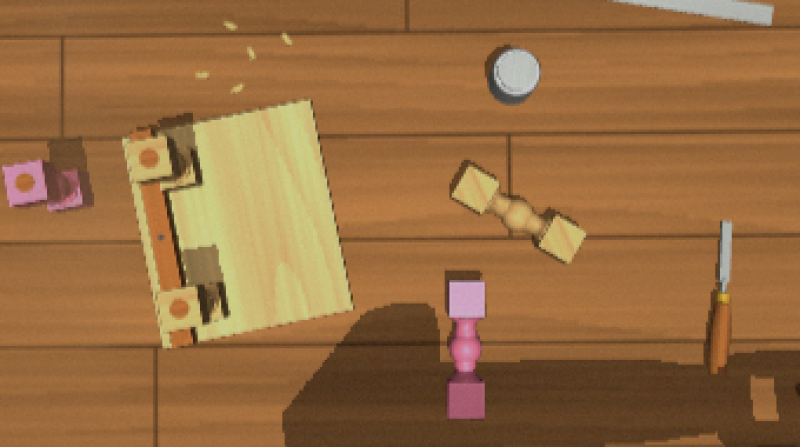

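View pics/sc0c.png

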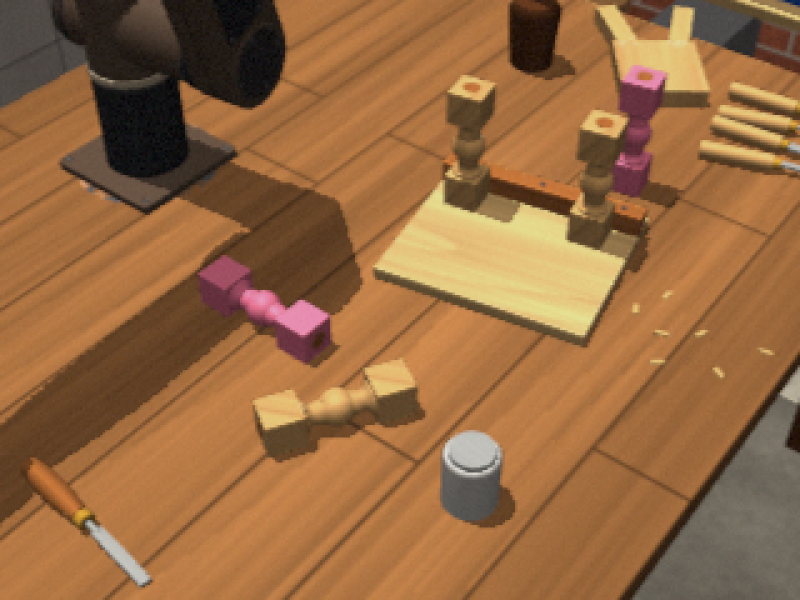

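The pale column is at top pixel (370,201) and scene pixel (285,243). The pink ones, lying at top (346,258) and standing at about (165,190), are decoys. The enlarged crop confirms this by colour. The standing columns are at top (213,177) and (226,241), measured at their tops.

```bash
cat > b.py <<'E'
from h import *
k=800/340
T=lambda x,y:(150+x/k-.3,110+y/k-.3)
c=[hit('top',T(*p),.018)[:2] for p in((311,99),(353,308),(163,348),(123,138))]
names=['far-open','near-open','near-fence','far-fence']
for n,q in zip(names,c):print(n,q.round(4))
ex=(c[3]-c[0]+c[2]-c[1]);ey=(c[1]-c[0]+c[2]-c[3])
print('len',np.linalg.norm(ex)/2,np.linalg.norm(ey)/2,'ang x',np.degrees(np.arctan2(ex[1],ex[0])),'ang y-90',np.degrees(np.arctan2(ey[1],ey[0]))-90)
ctr=np.mean(c,axis=0);print('centre',ctr)
th=np.arctan2(ex[1],ex[0]);X=np.array([np.cos(th),np.sin(th)]);Y=np.array([-X[1],X[0]])
for n,p in(('far',(150,158)),('near',(180,308))):
    q=hit('top',T(*p),.204)[:2];print(n,q.round(4),'board',(X@(q-ctr)).round(4),(Y@(q-ctr)).round(4))
    k2=800/320;p2={'far':(603,123),'near':(471,87)}[n]
    q=hit('scene',(150+p2[0]/k2-.3,80+p2[1]/k2-.3),.204)[:2];print(' scene',q.round(4))
print('tin',hit('top',T(517,71),.083)[:2],'gouge',[hit('top',T(*p),.014)[:2].round(3) for p in((726,222),(715,372))])
# column: segment pale mask
im=cv2.imread('pics/top0.png')
for cam in('scene','top'):
    viewer.read_camera(cam)
    for r in viewer.outline_of(cam,'column'):
        m=r['mask'].astype(np.uint8);(cx,cy),s,a=cv2.minAreaRect(cv2.findNonZero(m));print(cam,cx,cy,s,a,r['confidence'])
        im_=im if cam=='top' else cv2.imread('pics/scene0.png')
        print(im_[m>0].mean(0))
        if cam=='top':
            v=np.array([[np.cos(np.radians(a)),np.sin(np.radians(a))],[-np.sin(np.radians(a)),np.cos(np.radians(a))]])
            v=v[0] if s[0]>s[1] else v[1]
            A=hit(cam,(np.array([cx,cy])+30*v),.05);B=hit(cam,(np.array([cx,cy])-30*v),.05);print('mid',(A+B)/2,'dir',np.degrees(np.arctan2(*(A-B)[1::-1])))
print('bead top z48',hit('top',T(518,215),.035),'ends',hit('top',T(474,188),.05),hit('top',T(562,239),.05))
print('bead scene',hit('scene',(150+337/2.5,80+404/2.5),.035))
E
python3 b.py
```

```text
far-open [0.7312 0.0531]
near-open [ 0.4389 -0.0032]
near-fence [0.3862 0.2612]
far-fence [0.6795 0.317 ]
len 0.26924197218623297 0.2981138236914144 ang x 101.18195755046312 ang y-90 -259.16380033083374
centre [0.55897455 0.15701185]
far [0.6324 0.232 ] board 0.0594 -0.0866
 scene [0.6293 0.2352]
near [0.4501 0.1958] board 0.0592 0.0993
 scene [0.4465 0.2006]
tin [ 0.75525108 -0.22842832] gouge [array([ 0.553, -0.523]), array([ 0.346, -0.503])]
scene 255.17095947265625 202.7232208251953 (58.304683685302734, 21.420087814331055) 31.701427459716797 0.66
[100.99893276  82.20277481 153.39381003]
scene 283.8487854003906 241.98159790039062 (24.03999900817871, 66.19999694824219) 73.73979187011719 0.64
[ 79.68174342 130.72861842 167.26315789]
top 347.4999694824219 258.0 (57.99999237060547, 14.999998092651367) 90.0 0.82
[137.17431193 114.41153342 179.39842726]
mid [ 0.38405554 -0.15655504  0.05      ] dir 179.24226703224832
top 369.9461364746094 200.96923828125 (58.668426513671875, 17.3648624420166) 29.744882583618164 0.69
[ 94.64835165 155.98168498 186.24175824]
mid [ 0.56471636 -0.23049412  0.05      ] dir -120.48756285431375
bead top z48 [ 0.564881   -0.23196032  0.035     ] ends [ 0.60170873 -0.17111462  0.05      ] [ 0.53103875 -0.28947542  0.05      ]
bead scene [ 0.57060895 -0.23277905  0.035     ]
```

```bash
cat >> h.py <<'E'
def go(x,y,z,ang):
    """print tool-frame shift to TCP (x,y,z), spin bringing tool y axis (mod 180) to heading ang; shift in axes after the spin and before"""
    s=get_state();M=R.from_quat(s['tcp_rot']).as_matrix()
    h=np.degrees(np.arctan2(M[1,1],M[0,1]));sp=-(((ang-h)+90)%180-90)
    d=np.array([x,y,z])-s['eef_pos'];M2=M@R.from_euler('z',sp,degrees=True).as_matrix()
    print('t',round(s['time'],2),'tcp',s['eef_pos'].round(4),'yhead',h.round(2),'spin',sp.round(2),'after-spin shift',(M2.T@d).round(4),'now shift',(M.T@d).round(4),'q',s['qpos'].round(2),'F',s['contact_force'].round(2),'T',s['wrist_torque'].round(3),'op',round(s['opening'],3),'ff',round(s['finger_force'],1))
E
python3 -m handwheel '[[[0.085,0,0,0,-7],[0.085,0,0,0,-7],[0.085,0,0,0,-7],[0.085,0,0,0,-7],[0.085,0,0,0,-7],[0.085,0,0,0,-7],[0.085,0,0,0,-2.6],[0.085,0.03,0.007,0,0],[0.085,0.03,0.007,0,0],[0.085,0.03,0.007,0,0],[0.085,0.03,0.007,0,0],[0.085,0.03,0.007,0,0]]]' 30
python3 -m handwheel '[[[0.085,0.034,0.0075,0,0],[0.085,0.034,0.0075,0,0],[0.085,0.034,0.0075,0,0],[0.085,0.034,0.0075,0,0],[0.085,0.034,0.0075,0,0],[0.085,0.034,0.0075,0,0],[0.085,0.034,0.0075,0,0],[0.085,0.034,0.0075,0,0],[0.085,0.034,0.0075,0,0],[0.085,0.034,0.0075,0,0],[0.085,0.034,0.0075,0,0],[0.085,0.034,0.0075,0,0]]]'
python3 -c "
from h import *
go(.566,-.231,.010,-30.5)"
```

```text
time: 2.1
eef_pos: [0.2805, -0.5398, 0.2105]
tcp_rot: [0.868, 0.496, 0.0, 0.0]
contact_force: [0.3, -0.7, 0.1]
opening: 0.993
finger_force: 0.0
time: 3.1
eef_pos: [0.5655, -0.2336, 0.2107]
tcp_rot: [0.868, 0.496, 0.0, 0.0]
contact_force: [0.1, -2.0, -0.8]
opening: 0.991
finger_force: 0.0
t 3.1 tcp [ 0.5655 -0.2336  0.2107] yhead -30.51 spin -0.01 after-spin shift [ 0.0026 -0.001   0.2007] now shift [ 0.0026 -0.001   0.2007] q [-0.56  0.15  1.74 -0.    1.25 -0.02] F [ 0.15 -1.97 -0.78] T [-0.016  0.004 -0.015] op 0.991 ff 0.0
```

```bash

python3 -m handwheel '[[[0.085,0.0026,-0.001,0.03,0],[0.085,0,0,0.03,0],[0.085,0,0,0.03,0],[0.085,0,0,0.03,0],[0.085,0,0,0.03,0],[0.085,0,0,0.025,0],[0.085,0,0,0.015,0],[0.085,0,0,0.0117,0],[0.085,0,0,0,0],[0.03,0,0,0,0],[0.03,0,0,0,0],[0.03,0,0,0,0]]]' 100
python3 -m handwheel '[[[0.03,0,0,0,0],[0.03,0,0,0,0],[0.03,0,0,0,0]]]' 100
python3 -c "
from h import *
go(.566,-.231,.10,-30.5)"
```

```text
time: 4.1
eef_pos: [0.5662, -0.2332, 0.0107]
tcp_rot: [0.868, 0.496, 0.001, 0.002]
contact_force: [-0.5, -0.6, 0.9]
opening: 0.597
finger_force: 0.0
time: 4.35
eef_pos: [0.5653, -0.2326, 0.0117]
tcp_rot: [0.868, 0.496, -0.0, -0.0]
contact_force: [-2.6, 2.4, 9.6]
opening: 0.414
finger_force: 92.6
t 4.35 tcp [ 0.5653 -0.2326  0.0117] yhead -30.49 spin 0.01 after-spin shift [ 0.0017 -0.0002 -0.0883] now shift [ 0.0017 -0.0002 -0.0883] q [-0.56  0.38  1.85 -0.    0.91 -0.02] F [-2.64  2.42  9.63] T [0.58  0.925 0.004] op 0.414 ff 92.6
```

```bash

python3 -m handwheel '[[[0.03,0,0,-0.01,0],[0.03,0,0,-0.015,0],[0.03,0,0,-0.02,0],[0.03,0,0,-0.02,0],[0.03,0,0,-0.02,0],[0.03,0,0,0,0],[0.03,0,0,0,0],[0.03,0,0,0,0],[0.03,0,0,0,0]]]' 100
python3 -c "
from h import *
go(.566,-.231,.10,-30.5)
a=viewer.read_camera('scene')[140:340,180:400];b=viewer.read_camera('top')[140:300,280:480]
cv2.imwrite('pics/l1.png',np.hstack([cv2.resize(a,(400,364)),cv2.resize(b,(400,364))]))"
```

```text
time: 5.1
eef_pos: [0.5633, -0.2314, 0.0911]
tcp_rot: [0.868, 0.496, -0.001, -0.002]
contact_force: [0.3, -0.4, -6.4]
opening: 0.41
finger_force: 91.0
t 5.1 tcp [ 0.5633 -0.2314  0.0911] yhead -30.51 spin -0.01 after-spin shift [ 0.0017  0.0021 -0.0089] now shift [ 0.0017  0.0021 -0.0089] q [-0.56  0.27  1.83 -0.    1.05 -0.02] F [ 0.29 -0.35 -6.43] T [-0.107  0.108  0.017] op 0.41 ff 91.0
```

View pics/l1.png

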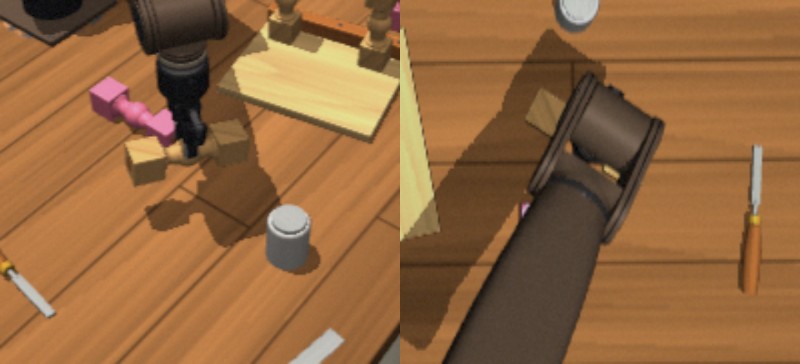

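The wrist moment with the column held level (Tx −0.107, Ty +0.108 Nm under −6.4 N) puts the centre of mass towards +x,+y. The far-left end is therefore the heavy one. I'll set it down, then pinch the light block at about (0.53,−0.29) so the heavy end hangs down.

```bash

python3 -m handwheel '[[[0.03,0,0,0.02,0],[0.03,0,0,0.02,0],[0.03,0,0,0.015,0],[0.03,0,0,0.012,0],[0.03,0,0,0.008,0],[0.03,0,0,0.003,0],[0.03,0,0,0,0],[0.03,0,0,0,0],[0.085,0,0,0,0],[0.085,0,0,0,0],[0.085,0,0,0,0],[0.085,0,0,0,0]]]' 
python3 -m handwheel '[[[0.085,0,0,0,0],[0.085,0,0,-0.03,0],[0.085,0,0,-0.03,0],[0.085,0,0,-0.03,0],[0.085,-0.034,0,0,0],[0.085,-0.034,0,0,0],[0.085,0,0,0,0],[0.085,0,0,0,0]]]' 
python3 -c "
from h import *
go(.531,-.290,.012,-30.5)
viewer.read_camera('top');a=viewer.read_camera('scene')[170:300,200:380]
cv2.imwrite('pics/l2.png',cv2.resize(a,(720,520)))
print([(np.array(r['xy'])*[640,400]).round(1) for r in viewer.pinpoint('scene','column')])"
```

```text
time: 6.2
eef_pos: [0.5663, -0.2331, 0.0176]
tcp_rot: [0.868, 0.496, 0.001, 0.002]
contact_force: [-0.3, -0.2, -0.4]
opening: 0.95
finger_force: 0.0
time: 6.87
eef_pos: [0.5299, -0.2922, 0.1063]
tcp_rot: [0.869, 0.495, 0.0, 0.0]
contact_force: [-0.3, -0.2, -1.0]
opening: 0.998
finger_force: 0.0
t 6.87 tcp [ 0.5299 -0.2922  0.1063] yhead -30.68 spin -0.18 after-spin shift [ 0.0024 -0.0003  0.0943] now shift [ 0.0024 -0.0003  0.0943] q [-0.67  0.24  1.84  0.    1.07 -0.14] F [-0.27 -0.22 -1.05] T [-0.011 -0.021 -0.032] op 0.998 ff 0.0
[array([284.3, 243. ]), array([254.7, 204.8])]
```

View pics/l2.png

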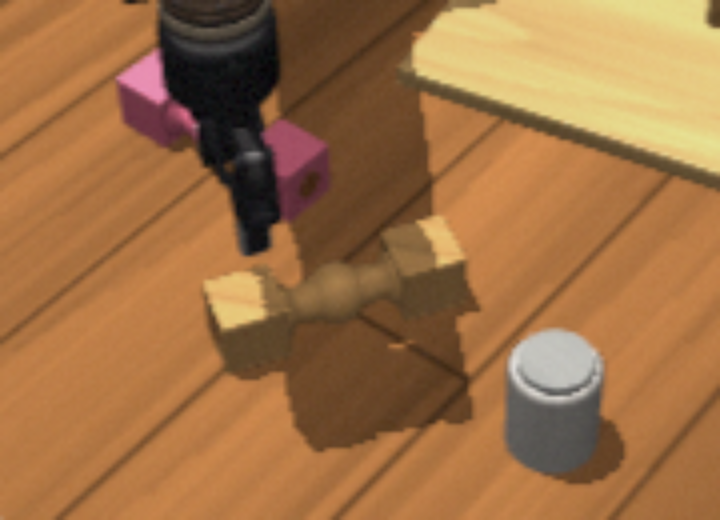

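```bash

python3 -m handwheel '[[[0.085,0.0024,0,0.02,0],[0.085,0,0,0.02,0],[0.085,0,0,0.02,0],[0.085,0,0,0.02,0],[0.085,0,0,0.012,0],[0.085,0,0,0.008,0],[0.085,0,0,0,0],[0.03,0,0,0,0],[0.03,0,0,0,0],[0.03,0,0,0,0],[0.03,0,0,0,0],[0.03,0,0,0,0]]]' 22
python3 -m handwheel '[[[0.03,0,0,0,0],[0.03,0,0,-0.015,0],[0.03,0,0,-0.018,0],[0.03,0,0,-0.018,0],[0.03,0.005,0,-0.018,0],[0.03,0.005,0,-0.018,0],[0.03,0.005,0,-0.018,0],[0.03,0.005,0,-0.018,0],[0.03,0.005,0,-0.018,0],[0.03,0,0,-0.018,0],[0.03,0,0,-0.018,0],[0.03,0,0,-0.018,0]]]' 
python3 -c "
from h import *
go(.531,-.290,.012,-30.5)
a=viewer.read_camera('scene')[110:310,190:390]
cv2.imwrite('pics/l3.png',cv2.resize(a,(500,500)))"
```

```text
time: 8.02
eef_pos: [0.5327, -0.2896, 0.0074]
tcp_rot: [0.868, 0.496, 0.001, 0.001]
contact_force: [0.7, -0.1, 3.9]
opening: 0.581
finger_force: 25.1
time: 9.02
eef_pos: [0.5426, -0.2662, 0.1984]
tcp_rot: [0.868, 0.496, -0.001, -0.003]
contact_force: [-0.3, 0.8, -6.1]
opening: 0.577
finger_force: 25.7
t 9.02 tcp [ 0.5426 -0.2662  0.1984] yhead -30.51 spin -0.01 after-spin shift [-0.0264  0.0032  0.1864] now shift [-0.0264  0.0032  0.1864] q [-0.62  0.15  1.76 -0.    1.24 -0.09] F [-0.29  0.78 -6.07] T [-0.122  0.062  0.023] op 0.577 ff 25.7
```

View pics/l3.png

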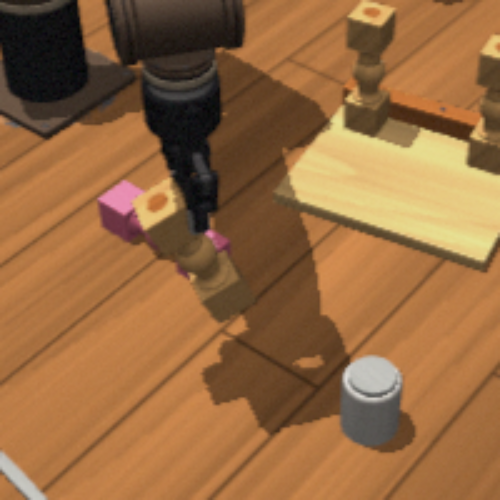

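```bash

python3 -m handwheel '[[[0.03,0,0,-0.01,5],[0.03,0,0,-0.01,7],[0.03,0,0,0,7],[0.03,0,0,0,7],[0.03,0,0,0,7],[0.03,0,0,0,7],[0.03,0,0,0,5],[0.03,0,0,0,3.5],[0.03,0.001,-0.006,0,0],[0.03,0.002,-0.012,0,0],[0.03,0.004,-0.02,0,0],[0.03,0.004,-0.02,0,0]]]'
python3 -m handwheel '[[[0.03,0.005,-0.025,0,0],[0.03,0.005,-0.025,0,0],[0.03,0.005,-0.025,0,0],[0.03,0.005,-0.025,0,0],[0.03,0.005,-0.025,0,0],[0.03,0.005,-0.025,0,0],[0.03,0.005,-0.025,0,0],[0.03,0.005,-0.025,0,0],[0.03,0.005,-0.025,0,0],[0.03,0.004,-0.025,0,0],[0.03,0.003,-0.02,0,0],[0.03,0.001,-0.01,0,0]]]'
python3 -m handwheel '[[[0.03,0,0,0,0],[0.03,0,0,0,0]]]'
python3 -c "
from h import *
go(.541,.0925,.18,-79)
a=viewer.read_camera('scene')[60:260,250:450]
cv2.imwrite('pics/l4.png',cv2.resize(a,(600,600)))"
```

```text
time: 10.07
eef_pos: [0.5431, -0.2066, 0.2191]
tcp_rot: [0.995, 0.096, -0.001, -0.001]
contact_force: [0.2, -0.1, -6.1]
opening: 0.58
finger_force: 25.7
time: 11.07
eef_pos: [0.541, 0.0802, 0.2196]
tcp_rot: [0.995, 0.098, -0.001, -0.001]
contact_force: [-1.2, -0.4, -6.1]
opening: 0.578
finger_force: 25.7
time: 11.23
eef_pos: [0.542, 0.077, 0.2201]
tcp_rot: [0.995, 0.097, -0.001, 0.0]
contact_force: [0.1, 0.1, -6.5]
opening: 0.577
finger_force: 25.7
t 11.23 tcp [0.542  0.077  0.2201] yhead -78.88 spin 0.12 after-spin shift [ 0.0021 -0.0154  0.04  ] now shift [ 0.0021 -0.0154  0.04  ] q [-0.04 -0.    1.88 -0.    1.26  1.33] F [ 0.06  0.08 -6.53] T [-0.1   0.1  -0.04] op 0.577 ff 25.7
```

View pics/l4.png

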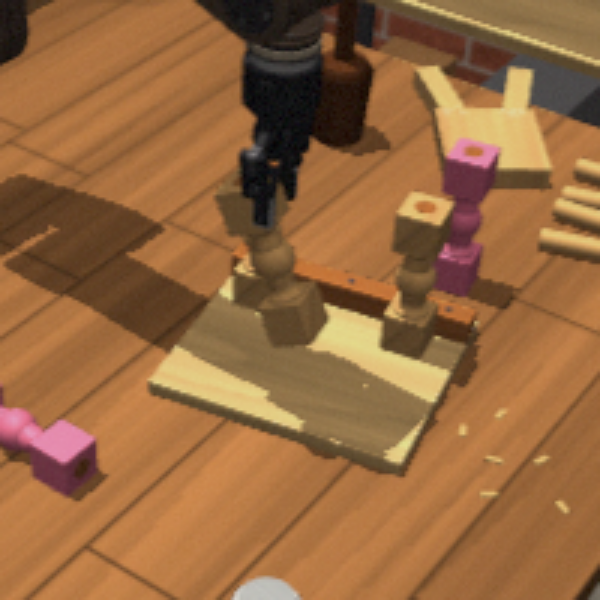

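```bash

python3 -m handwheel '[[[0.03,0,-0.005,0.01,0],[0.03,0,-0.004,0.01,0],[0.03,0,0,0.01,0],[0.03,0,0,0.01,0],[0.03,0,0,0.01,0],[0.03,0,0,0.005,0],[0.03,0,0,0,0],[0.03,0,0,0,0]]]'
python3 -m handwheel '[[[0.03,0,0,0.004,0],[0.03,0,0,0,0]]]'

```

```text
time: 11.95
eef_pos: [0.5408, 0.0854, 0.1652]
tcp_rot: [0.995, 0.096, -0.0, -0.0]
contact_force: [0.1, -0.2, -6.0]
opening: 0.578
finger_force: 25.7
time: 12.12
eef_pos: [0.5412, 0.0855, 0.1619]
tcp_rot: [0.995, 0.096, 0.0, 0.0]
contact_force: [0.4, -0.9, -5.3]
opening: 0.579
finger_force: 25.8
```

```bash

for i in 1 2; do python3 -m handwheel '[[[0.03,0,0,0.003,0],[0.03,0,0,0,0]]]'; done

```

```text
time: 12.28
eef_pos: [0.5409, 0.0855, 0.1585]
tcp_rot: [0.995, 0.096, -0.0, -0.0]
contact_force: [0.1, 0.3, -6.0]
opening: 0.583
finger_force: 25.8
time: 12.45
eef_pos: [0.5407, 0.0855, 0.1553]
tcp_rot: [0.995, 0.096, -0.0, -0.0]
contact_force: [-0.4, -0.3, -5.9]
opening: 0.577
finger_force: 25.7
```

```bash

for i in 1 2 3; do python3 -m handwheel '[[[0.03,0,0,0.002,0],[0.03,0,0,0,0]]]'|sed -n 2,4p; done
python3 -c "
from h import *
a=viewer.read_camera('scene')[100:240,280:420]
cv2.imwrite('pics/l5.png',cv2.resize(a,(600,600)))"
```

```text
eef_pos: [0.5408, 0.0855, 0.1533]
tcp_rot: [0.995, 0.096, -0.0, -0.0]
contact_force: [-1.0, -0.3, -5.7]
eef_pos: [0.5408, 0.0855, 0.1514]
tcp_rot: [0.995, 0.096, -0.0, -0.0]
contact_force: [-0.8, 0.4, -6.4]
eef_pos: [0.5408, 0.0855, 0.1493]
tcp_rot: [0.995, 0.096, -0.0, -0.0]
contact_force: [-1.3, -0.0, -6.2]
```

View pics/l5.png

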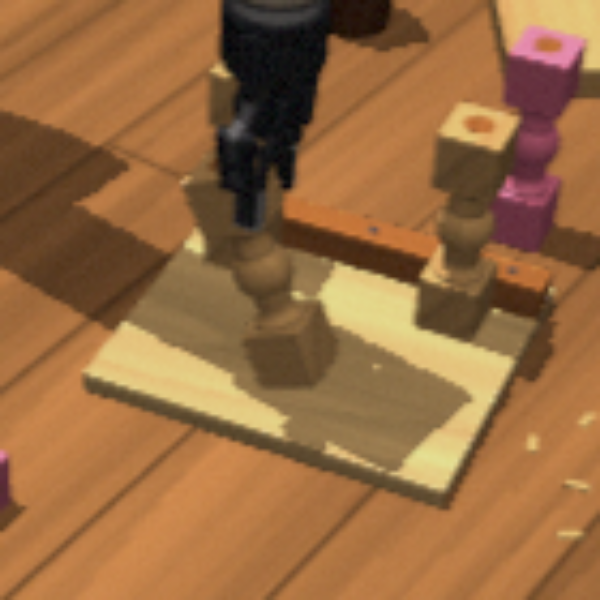

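```bash

for i in 1 2 3; do python3 -m handwheel '[[[0.03,0,0,0.002,0],[0.03,0,0,0,0]]]'|sed -n '2p;4p'; done

```

```text
eef_pos: [0.5408, 0.0855, 0.1474]
contact_force: [-0.2, -0.2, -6.4]
eef_pos: [0.5414, 0.0856, 0.1468]
contact_force: [-1.4, 0.0, -2.0]
eef_pos: [0.5423, 0.0857, 0.1467]
contact_force: [-2.5, 1.4, 4.3]
```

```bash

python3 -m handwheel '[[[0.03,0.004,0,-0.001,0],[0.03,0.004,0,-0.001,0],[0.03,0.004,0,-0.001,0],[0.03,0.004,0,-0.001,0]]]'
python3 -m handwheel '[[[0.03,0.004,0,-0.0008,0],[0.03,0.004,0,-0.0008,0],[0.03,0.004,0,-0.0008,0],[0.03,0.004,0,-0.0004,0],[0.03,0.004,0,-0.0004,0],[0.03,0,0,0,0]]]'
python3 -c "
from h import *
go(.541,.0925,.18,-79)
a=viewer.read_camera('scene')[100:240,280:420]
cv2.imwrite('pics/l6.png',cv2.resize(a,(600,600)))"
```

```text
time: 13.83
eef_pos: [0.5568, 0.0885, 0.1476]
tcp_rot: [0.995, 0.096, -0.0, 0.0]
contact_force: [-1.6, -0.9, -2.4]
opening: 0.577
finger_force: 27.5
time: 14.33
eef_pos: [0.5773, 0.0925, 0.1507]
tcp_rot: [0.995, 0.096, 0.001, -0.0]
contact_force: [0.0, -0.8, -6.0]
opening: 0.581
finger_force: 27.3
t 14.33 tcp [0.5773 0.0925 0.1507] yhead -79.02 spin -0.02 after-spin shift [-0.0356 -0.0069 -0.0293] now shift [-0.0356 -0.0069 -0.0293] q [-0.01  0.14  1.86  0.    1.14  1.36] F [ 0.02 -0.83 -5.97] T [-0.049  0.073 -0.   ] op 0.581 ff 27.3
```

View pics/l6.png

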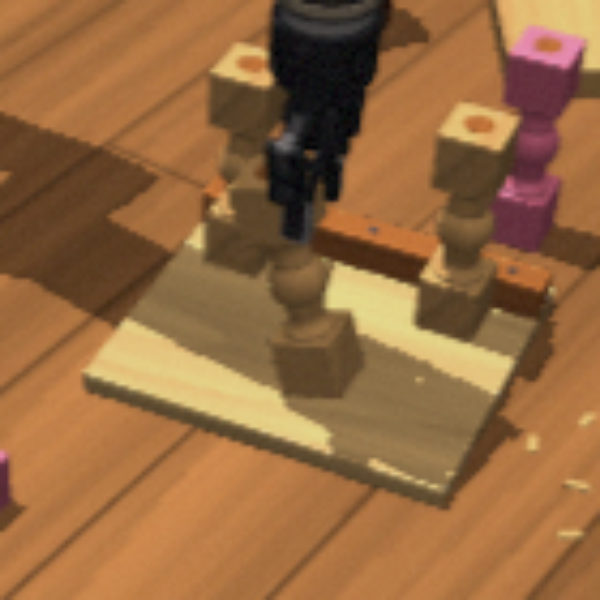

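```bash

for i in 1 2; do python3 -m handwheel '[[[0.03,0,0,0.0015,0],[0.03,0,0,0,0]]]'|sed -n '2p;4p'; done

```

```text
eef_pos: [0.5759, 0.0924, 0.1489]
contact_force: [0.2, 0.3, -6.7]
eef_pos: [0.5762, 0.0924, 0.1478]
contact_force: [-0.2, 0.0, -5.1]
```

```bash

python3 -m handwheel '[[[0.03,0,0,0.002,0],[0.03,0,0,0,0]]]'|sed -n '2p;4p'
python3 -m handwheel '[[[0.03,0.004,0,-0.0002,0],[0.03,0.004,0,-0.0002,0],[0.03,0.004,0,0,0]]]'|sed -n '2p;4p'
python3 -m handwheel '[[[0.03,0.004,0,0,0],[0.03,0.004,0,0,0],[0.03,0.004,0,0,0],[0.03,0,0,0,0]]]'|sed -n '2p;4p'
cat > t.py <<'E'
from h import *
viewer.read_camera('scene')
s=get_state();print(s['wrist_torque'].round(3))
for r in viewer.outline_of('scene','column'):
    m=r['mask'];e=(np.array(r['extent'])*[640,400,640,400]).round(0)
    ys=np.nonzero(m.any(1))[0];c=[(y,np.nonzero(m[y])[0].min(),np.nonzero(m[y])[0].max()) for y in ys[::6]]
    print(r['confidence'],e,[tuple(map(int,i)) for i in c])
for n in('column','column_bead'):print(n,[(np.array(r['xy'])*[640,400]).round(1) for r in viewer.pinpoint('scene',n)])
p=s['eef_pos'];print('upright would be: bead',proj('scene',[p[0],p[1],.111]),'top',proj('scene',[p[0],p[1],.204]),'foot',proj('scene',[p[0],p[1],.018]))
E
python3 t.py
```

```text
eef_pos: [0.5768, 0.0924, 0.1475]
contact_force: [-1.3, 0.2, 1.3]
eef_pos: [0.5886, 0.0947, 0.147]
contact_force: [-2.8, -0.2, 1.5]
eef_pos: [0.6003, 0.097, 0.1457]
contact_force: [-1.1, 0.9, -0.9]
[-0.086  0.374 -0.006]
0.77 [340. 140.  29.  55.] [(138, 345, 347), (144, 341, 348), (150, 341, 361), (156, 341, 351), (162, 347, 358), (168, 346, 359), (174, 348, 360), (180, 345, 363), (186, 345, 364), (192, 346, 360)]
0.55 [231. 185.  51.  41.] [(182, 239, 240), (188, 230, 249), (194, 230, 251), (200, 231, 271), (206, 249, 280), (212, 259, 281), (218, 260, 280), (224, 269, 273)]
column [array([253. , 203.9]), array([353.5, 165.2]), array([351., 181.]), array([364.7, 160.9])]
column_bead [array([255. , 202.7]), array([354.4, 165.9])]
upright would be: bead [357.48455494 169.31215132] top [359.66176946 145.50798741] foot [355.48344548 191.19090385]
```

```bash
python3 -c "
from h import *
s=get_state();p=s['eef_pos'];tx=np.array([np.cos(np.radians(11)),np.sin(np.radians(11)),0])
for d in(.057,.068):
  for f in(-10,0,5,10,15,20):
    a=np.radians(f);ax=np.sin(a)*tx-np.cos(a)*np.array([0,0,1]);P=np.array([p[0],p[1],p[2]+.0225])
    print(d,f,proj('scene',P+d*ax).round(1),'blockctr',proj('scene',P+(d+.068)*ax).round(1),'lowest z',(P[2]-(d+.093)*np.cos(a)-.025*np.sin(abs(a))).round(4))
im=viewer.read_camera('scene')[110:210,300:420];cv2.imwrite('pics/l7.png',cv2.resize(im,(720,600),interpolation=3))
"
```

```text
0.057 -10 [354.6 168.1] blockctr [349.9 183. ] lowest z 0.0163
0.057 0 [357.4 169.2] blockctr [355.9 185.4] lowest z 0.0183
0.057 5 [358.9 169.6] blockctr [359.  186.2] lowest z 0.0167
0.057 10 [360.3 169.9] blockctr [362.1 186.9] lowest z 0.0163
0.057 15 [361.7 170. ] blockctr [365.2 187.3] lowest z 0.017
0.057 20 [363.2 170.1] blockctr [368.2 187.5] lowest z 0.0188
0.068 -10 [353.8 170.6] blockctr [349.2 185.3] lowest z 0.0054
0.068 0 [357.2 171.9] blockctr [355.7 187.9] lowest z 0.0073
0.068 5 [358.9 172.4] blockctr [359.  188.9] lowest z 0.0058
0.068 10 [360.6 172.7] blockctr [362.4 189.6] lowest z 0.0054
0.068 15 [362.3 172.9] blockctr [365.7 190. ] lowest z 0.0063
0.068 20 [364. 173.] blockctr [369.  190.2] lowest z 0.0085
```

View pics/l7.png

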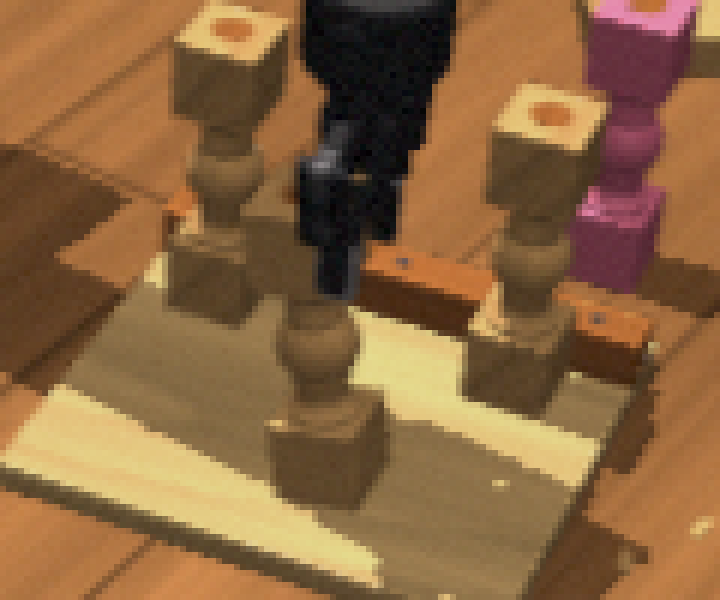

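The column stands about 10° off upright, with its top leaning towards the robot. The bead is at (353,167) and the heavy foot at (355,184), resting on the open half. The pads have shifted to the far side of the light block. Pressing down there should right the column.

```bash

for i in 1 2 3; do python3 -m handwheel '[[[0.03,0,0,0.002,0],[0.03,0,0,0,0]]]'|sed -n '2p;4p'; done; python3 t.py
```

```text
eef_pos: [0.6007, 0.0971, 0.1457]
contact_force: [-1.0, 0.5, 3.3]
eef_pos: [0.6019, 0.0972, 0.1454]
contact_force: [0.2, 0.8, 7.0]
eef_pos: [0.6032, 0.0973, 0.1451]
contact_force: [-0.0, 1.0, 10.3]
[0.179 0.489 0.017]
0.71 [339. 138.  29.  56.] [(137, 347, 347), (143, 341, 350), (149, 340, 350), (155, 341, 352), (161, 347, 357), (167, 346, 359), (173, 348, 360), (179, 345, 364), (185, 345, 364), (191, 345, 361)]
0.58 [231. 184.  49.  41.] [(183, 237, 241), (189, 229, 249), (195, 229, 251), (201, 232, 273), (207, 250, 281), (213, 260, 281), (219, 262, 280)]
column [array([351.5, 167.6]), array([253.4, 201.8])]
column_bead [array([253.6, 199.6]), array([352.3, 165.7])]
upright would be: bead [358.35356838 169.62665865] top [360.57079086 145.81732935] foot [356.31581869 191.50874489]
```

```bash

python3 -m handwheel '[[[0.03,0,0,-0.003,0],[0.03,0,0,-0.002,0],[0.03,0,0,0,0]]]' 20|sed -n '2p;4p'
python3 -m handwheel '[[[0.085,0,0,0,0],[0.085,0,0,0,0],[0.085,0,0,0,0],[0.085,0,0,0,0],[0.085,0,0,0,0],[0.085,0,0,0,0],[0.085,0,0,0,0],[0.085,0,0,0,0]]]' ; python3 t.py
```

```text
eef_pos: [0.6001, 0.0969, 0.1452]
contact_force: [1.3, 0.2, -0.0]
time: 17.33
eef_pos: [0.5999, 0.0969, 0.1454]
tcp_rot: [0.995, 0.096, 0.0, -0.0]
contact_force: [-0.3, -0.4, 0.1]
opening: 0.995
finger_force: 0.0
[0.067 0.023 0.002]
0.98 [231. 186.  50.  38.] [(183, 238, 241), (189, 230, 249), (195, 230, 254), (201, 232, 273), (207, 250, 280), (213, 260, 280), (219, 262, 278)]
0.76 [344. 142.  23.  55.] [(141, 363, 364), (147, 359, 366), (153, 345, 365), (159, 347, 361), (165, 349, 360), (171, 349, 360), (177, 347, 363), (183, 345, 363), (189, 345, 362), (195, 355, 357)]
column [array([354.4, 169.2]), array([252.5, 203.9]), array([182.9, 292.6])]
column_bead [array([354. , 166.6]), array([254.1, 202.6])]
upright would be: bead [357.41955009 169.28743751] top [359.59376751 145.48368357] foot [355.42118515 191.16592454]
```

```bash
python3 -m handwheel '[[[0.085,0,0,0,0],[0.085,0,0,0,0],[0.085,0,0,0,0]]]' >/dev/null; python3 - <<'E'
from h import *
im=viewer.read_camera('scene')
s=get_state();p=s['eef_pos'];M=R.from_quat(s['tcp_rot']).as_matrix()
r=[q for q in viewer.outline_of('scene','column') if q['extent'][0]>.45 and q['extent'][0]<.6][0]
m=r['mask'];ys=np.arange(160,198)
for y in range(158,200,2):
    x=np.nonzero(m[y])[0]
    if len(x):print(y,x.min(),x.max(),end='; ')
print()
pts=[]
for k in range(4):
    viewer.read_camera('scene')
    pts+=[np.array(q['xy'])*[640,400] for q in viewer.pinpoint('scene','column_bead')+viewer.pinpoint('scene','column') if abs(q['xy'][0]*640-355)<6 and abs(q['xy'][1]*400-168)<6]
b=np.median(pts,0);print(b,len(pts))
h=hit('scene',b,.111);print('bead',h,'tool',M.T@(h-p))
a=np.radians(101.0);X=np.array([np.cos(a),np.sin(a)]);Y=np.array([-X[1],X[0]]);c=np.array([.559,.157])
print('board xy',X@(h[:2]-c),Y@(h[:2]-c))
# silhouette of model foot block for candidates
from itertools import product
best=[]
F=m[178:200]
for ax in np.arange(-.03,.031,.0025):
  for ay in np.arange(-.02,.021,.0025):
    q=h[:2]+ax*M[:2,0]+ay*M[:2,1]
    V=[proj('scene',[*(q+u*M[:2,0]*.025+v*M[:2,1]*.025),z]) for u,v,z in product((-1,1),(-1,1),(.018,.068))]
    g=np.zeros((400,640),np.uint8);cv2.fillConvexPoly(g,cv2.convexHull(np.round(np.array(V)*16).astype(np.int32)),1,shift=4)
    G=g[178:200]>0;best.append(((G&F).sum()/(G|F).sum(),ax,ay,*q))
for b in sorted(best)[-4:]:print(np.round(b,4),M.T[:2,:2]@(np.array(b[3:])-p[:2]))
E
```

```text
158 347 365; 160 349 364; 162 352 362; 164 350 362; 166 349 363; 168 349 363; 170 349 363; 172 350 362; 174 350 361; 176 348 364; 178 347 364; 180 346 364; 182 345 364; 184 345 363; 186 345 363; 188 345 363; 190 345 362; 192 346 360; 194 350 359; 196 357 357; 
[355.136 168.   ] 8
bead [0.59045249 0.09798164 0.111     ] tool [-0.00905324 -0.00277651  0.03432309]
board xy -0.06393544486846847 -0.019613389368856007Traceback (most recent call last):
  File "<stdin>", line 25, in <module>
  File "h.py", line 14, in proj
    p=viewer.camera_params(cam);f=200/np.tan(np.radians(p['fov_y'])/2)
ValueError: time passes only in moves, steps and waits
```

```bash

python3 -m handwheel '[[[0.085,-0.005,-0.0015,-0.003,0],[0.085,-0.005,-0.0015,-0.003,0],[0.085,0,0,0,0],[0.06,0,0,0,0],[0.055,0,0,0,0],[0.04,0,0,0,0],[0.04,0,0,0,0],[0.04,0,0,0,0],[0.04,0,0,0,0]]]' 30; python3 t.py; python3 -c "
from h import *
a=np.radians(101.0);X=np.array([np.cos(a),np.sin(a)]);Y=np.array([-X[1],X[0]]);c=np.array([.559,.157])
p=get_state()['eef_pos'][:2]-c;print('board',X@p,Y@p)
t=c+.061*X+.005*Y;go(t[0],t[1],.15,-79)"
```

```text
time: 19.23
eef_pos: [0.5898, 0.0977, 0.1516]
tcp_rot: [0.995, 0.096, 0.0, 0.0]
contact_force: [-0.1, -1.1, 2.1]
opening: 0.579
finger_force: 33.0
[-0.38  -0.037 -0.018]
0.59 [230. 183.  51.  42.] [(183, 238, 242), (189, 230, 250), (195, 230, 256), (201, 232, 273), (207, 250, 281), (213, 260, 281), (219, 262, 279)]
0.39 [345. 139.  23.  59.] [(140, 360, 361), (146, 357, 368), (152, 348, 367), (158, 347, 365), (164, 350, 363), (170, 349, 363), (176, 348, 363), (182, 345, 364), (188, 344, 363), (194, 350, 359)]
column [array([352.6, 168.2]), array([336.4, 280.7]), array([255.6, 204.5]), array([184.7, 287.6])]
column_bead [array([354.1, 167.1]), array([256.1, 202.7])]
upright would be: bead [354.9163726  167.97613362] top [356.9734841 144.1952404] foot [353.02512553 189.83957886]
board -0.06410478160130949 -0.018880319712778978
t 19.43 tcp [0.5898 0.0977 0.1516] yhead -79.01 spin -0.01 after-spin shift [-0.0239 -0.1251  0.0015] now shift [-0.0239 -0.1251  0.0015] q [-0.01  0.17  1.82 -0.    1.15  1.37] F [ 0.16 -1.33  1.93] T [-0.44  -0.013  0.02 ] op 0.579 ff 33.1
```

```bash

python3 -m handwheel '[[[0.04,-0.0005,-0.003,0,0],[0.04,-0.001,-0.006,0,0],[0.04,-0.0015,-0.007,0,0],[0.04,-0.0015,-0.007,0,0],[0.04,-0.0015,-0.007,0,0],[0.04,-0.0015,-0.007,0,0],[0.04,-0.0015,-0.007,0,0],[0.04,-0.0015,-0.007,0,0],[0.04,-0.0015,-0.007,0,0],[0.04,-0.001,-0.007,0,0],[0.04,-0.001,-0.005,0,0],[0.04,0,0,0,0]]]'; python3 t.py; python3 -c "
from h import *
a=np.radians(101.0);X=np.array([np.cos(a),np.sin(a)]);Y=np.array([-X[1],X[0]]);c=np.array([.559,.157])
p=get_state()['eef_pos'][:2]-c;print('board',X@p,Y@p)"
```

```text
time: 20.43
eef_pos: [0.5618, 0.1658, 0.1515]
tcp_rot: [0.995, 0.096, -0.0, -0.001]
contact_force: [1.6, -0.4, 3.9]
opening: 0.582
finger_force: 34.7
[ 0.008 -0.115 -0.004]
0.79 [351. 128.  22.  55.] [(128, 366, 366), (134, 363, 371), (140, 362, 370), (146, 354, 367), (152, 354, 367), (158, 355, 367), (164, 353, 368), (170, 351, 367), (176, 350, 365)]
0.67 [325. 112.  25.  52.] [(110, 335, 336), (116, 329, 347), (122, 328, 347), (128, 329, 344), (134, 332, 341), (140, 332, 342), (146, 330, 344), (152, 327, 345), (158, 327, 343)]
0.6 [229. 185.  50.  40.] [(183, 238, 241), (189, 230, 249), (195, 230, 250), (201, 233, 273), (207, 250, 281), (213, 260, 281), (219, 262, 279)]
column [array([256. , 206.3]), array([356.6, 153.6])]
column_bead [array([359.7, 153.2]), array([255.7, 203.5]), array([385.4, 175. ])]
upright would be: bead [359.23869264 154.69215463] top [361.40563767 131.19307309] foot [357.24075291 176.35848583]
board 0.00764639019764296 -0.004560977580879264
```

```bash

python3 -m handwheel '[[[0.04,0,-0.004,0,0],[0.04,0,-0.006,0,0],[0.04,0,-0.006,0,0],[0.04,0,-0.006,0,0],[0.04,0,-0.006,0,0],[0.04,0,-0.006,0,0],[0.04,0,-0.006,0,0],[0.04,0,-0.004,0,0],[0.04,0,-0.002,0,0],[0.04,0,0,0,0]]]'
for i in 1 2 3; do python3 -m handwheel '[[[0.04,0,-0.002,0,0],[0.04,0,0,0,0]]]'|sed -n '2p;4p'; done;  python3 t.py; python3 -c "
from h import *
a=np.radians(101.0);X=np.array([np.cos(a),np.sin(a)]);Y=np.array([-X[1],X[0]]);c=np.array([.559,.157])
p=get_state()['eef_pos'][:2]-c;print('board',X@p,Y@p)"
```

```text
time: 21.47
eef_pos: [0.5541, 0.2076, 0.1517]
tcp_rot: [0.995, 0.096, 0.0, 0.002]
contact_force: [0.8, -5.4, 6.0]
opening: 0.581
finger_force: 36.0
eef_pos: [0.5538, 0.2092, 0.1517]
contact_force: [1.9, -5.8, 5.8]
eef_pos: [0.5535, 0.211, 0.1517]
contact_force: [0.6, -6.1, 5.5]
eef_pos: [0.5532, 0.2128, 0.1518]
contact_force: [1.3, -6.2, 5.4]
[-1.729 -0.324 -0.036]
0.97 [354. 121.  27.  50.] [(121, 369, 375), (127, 368, 377), (133, 368, 376), (139, 362, 372), (145, 360, 371), (151, 361, 370), (157, 357, 372), (163, 355, 372), (169, 355, 370)]
0.85 [228. 185.  52.  39.] [(182, 239, 240), (188, 230, 249), (194, 229, 251), (200, 230, 271), (206, 239, 281), (212, 259, 281), (218, 261, 280), (224, 270, 273)]
column [array([254.2, 204. ]), array([366.9, 146.4]), array([334.9, 164.1])]
column_bead [array([251.7, 202.5]), array([363.1, 147.3])]
upright would be: bead [364.73849391 147.14015013] top [367.08768523 123.82161234] foot [362.56897004 168.67527328]
board 0.055853745824408434 -0.004936697221698113
```

```bash

for i in 1 2 3; do python3 -m handwheel '[[[0.04,0,-0.0015,0,0],[0.04,0,0,0,0]]]'|sed -n '2p;4p'; done;  python3 -c "
from h import *
a=np.radians(101.0);X=np.array([np.cos(a),np.sin(a)]);Y=np.array([-X[1],X[0]]);c=np.array([.559,.157])
p=get_state()['eef_pos'][:2]-c;print('board',X@p,Y@p,get_state()['wrist_torque'])"
```

```text
eef_pos: [0.5529, 0.2142, 0.1517]
contact_force: [1.1, -6.2, 5.1]
eef_pos: [0.5527, 0.2157, 0.1518]
contact_force: [2.5, -6.1, 5.2]
eef_pos: [0.5524, 0.2172, 0.1518]
contact_force: [0.7, -6.4, 5.8]
board 0.06032262633476404 -0.004964355280407376 [-1.72451709 -0.40213775 -0.1087567 ]
```

```bash

for i in 1 2 3; do python3 -m handwheel '[[[0.04,0,-0.0015,0,0],[0.04,0,0,0,0]]]'|sed -n '2p;4p'; done;  python3 -c "
from h import *
a=np.radians(101.0);X=np.array([np.cos(a),np.sin(a)]);Y=np.array([-X[1],X[0]]);c=np.array([.559,.157])
p=get_state()['eef_pos'][:2]-c;print('board',X@p,Y@p,get_state()['wrist_torque'])
im=viewer.read_camera('scene')[95:195,310:430];cv2.imwrite('pics/l8.png',cv2.resize(im,(720,600),interpolation=3))"
```

```text
eef_pos: [0.5521, 0.2186, 0.1518]
contact_force: [1.2, -6.2, 6.2]
eef_pos: [0.5518, 0.2201, 0.1517]
contact_force: [1.6, -6.9, 4.7]
eef_pos: [0.5515, 0.2216, 0.1518]
contact_force: [2.3, -6.6, 6.1]
board 0.06479790056097384 -0.004974240100124097 [-1.77326873 -0.37514226 -0.00788907]
```

View pics/l8.png

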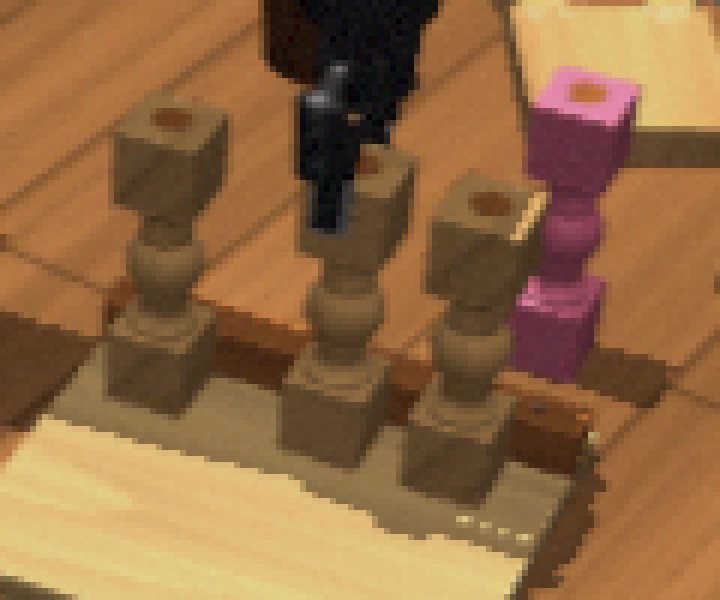

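The column stands with its foot corner at crop (350,465). That lies on the line through the two standing columns' foot corners, (178,412) and (480,507), and it is clear of both. I'll release, retreat and measure.

```bash

python3 -m handwheel '[[[0.04,0,0.001,0,0],[0.04,0,0.001,0,0],[0.085,0,0,0,0],[0.085,0,0,0,0],[0.085,0,0,0,0],[0.085,0,0,0,0],[0.085,0,0,0,0],[0.085,0,0,-0.005,0],[0.085,0,0,-0.015,0],[0.085,0,0,-0.025,0],[0.085,0,0,-0.03,0],[0.085,0,0,-0.03,0]]]'
python3 -m handwheel '[[[0.085,0,0.03,-0.01,0],[0.085,0,0.03,0,0],[0.085,0,0.03,0,0],[0.085,0,0.03,0,0],[0.085,0,0.03,0,0],[0.085,0,0.03,0,0],[0.085,0,0.03,0,0],[0.085,0,0.03,0,0],[0.085,0,0.03,0,0],[0.085,0,0.03,0,0],[0.085,0,0,0,0]]]'
cat > m.py <<'E'
from h import *
a=np.radians(101.0);X=np.array([np.cos(a),np.sin(a)]);Y=np.array([-X[1],X[0]]);c=np.array([.559,.157])
for cam in('top','scene'):
    im=viewer.read_camera(cam);cv2.imwrite(f'pics/m_{cam}.png',im)
    # orange-ish discs on light top ends: print candidates near expected
    g=cv2.cvtColor(im,cv2.COLOR_BGR2HSV)
    for n in('column','standing_near','standing_far'):
        for r in viewer.outline_of(cam,n):
            e=np.array(r['extent'])*[640,400,640,400];print(cam,n,round(r['confidence'],2),e.round(0))
    for bx,by in((.059,-.0866),(.06,-.005),(.059,.0993)):
        q=c+bx*X+by*Y;u=proj(cam,[*q,.204]);x0,y0=np.round(u).astype(int)-9
        w=g[y0:y0+19,x0:x0+19].astype(float);S=w[...,1];V=w[...,2]
        t=im[y0:y0+19,x0:x0+19].astype(float);red=t[...,2]-t[...,1]  # plug redder than wood
        k=cv2.GaussianBlur(red,(0,0),1.2);iy,ix=np.unravel_index(k[4:15,4:15].argmax(),(11,11))
        ww=np.clip(red[iy:iy+9,ix:ix+9]-np.percentile(red,60),0,None);yy,xx=np.mgrid[iy:iy+9,ix:ix+9]
        uv=(x0+(ww*xx).sum()/ww.sum(),y0+(ww*yy).sum()/ww.sum());h=hit(cam,uv,.204)[:2]-c
        print(cam,'plug',np.round(uv,1),'pred',u.round(1),'board',(X@h).round(4),(Y@h).round(4))
E
python3 m.py
```

```text
time: 24.22
eef_pos: [0.5506, 0.222, 0.2571]
tcp_rot: [0.995, 0.096, -0.001, -0.0]
contact_force: [0.6, 0.3, -0.0]
opening: 0.992
finger_force: 0.0
time: 25.13
eef_pos: [0.6089, -0.0773, 0.2665]
tcp_rot: [0.996, 0.093, 0.0, 0.001]
contact_force: [-0.3, -0.7, 0.1]
opening: 0.995
finger_force: 0.0
top column 0.97 [207. 196.  31.  18.]
top column 0.56 [338. 229.  20.  59.]
top standing_near 0.79 [216. 227.  31.  21.]
top standing_far 0.88 [205. 169.  33.  20.]
top standing_far 0.84 [149. 179.  41.  24.]
top plug [212.9 176.4] pred [213.7 176.7] board 0.0609 -0.0881
top plug [217.6 202.8] pred [218.8 204.7] board 0.0624 -0.0111
top plug [225.8 240.4] pred [226.1 240.5] board 0.06 0.0986
scene column 0.94 [228. 184.  52.  39.]
scene column 0.67 [354. 121.  27.  52.]
scene standing_near 0.77 [325. 122.  24.  46.]
scene standing_far 0.78 [398. 106.  18.  53.]
scene standing_far 0.77 [382. 125.  21.  54.]
scene standing_far 0.7 [158. 262.  52.  54.]
scene plug [391.9 128.7] pred [391.2 129.8] board 0.066 -0.0864
scene plug [369.6 122.5] pred [367.6 123.2] board 0.0671 -0.0093
scene plug [345.5 114.3] pred [338.2 115.5] board 0.077 0.0806
```

```bash
python3 - <<'E'
from h import *
a=np.radians(101.0);X=np.array([np.cos(a),np.sin(a)]);Y=np.array([-X[1],X[0]]);c=np.array([.559,.157])
im=viewer.read_camera('scene')
q=c+.0615*X-.0105*Y
print('pred top/bead/foot',[proj('scene',[*q,z]).round(1) for z in(.204,.111,.043)])
viewer.read_camera('scene')
for n in('column','standing_far','standing_near'):
  for r in viewer.outline_of('scene',n):
    e=np.array(r['extent'])*[640,400,640,400]
    if 320<e[0]<390:
      m=r['mask'];print(n,[(int(y),(np.nonzero(m[y])[0].min()+np.nonzero(m[y])[0].max())/2) for y in range(int(e[1])+6,int(e[1]+e[3]-3),3) if m[y].any()])
E
```

```text
pred top/bead/foot [array([369.3, 123.4]), array([366.9, 146.7]), array([365.2, 162.6])]
column [(123, np.float64(369.5)), (126, np.float64(368.5)), (129, np.float64(368.0)), (132, np.float64(367.5)), (135, np.float64(367.5)), (138, np.float64(367.5)), (141, np.float64(367.0)), (144, np.float64(366.5)), (147, np.float64(366.5)), (150, np.float64(366.0)), (153, np.float64(365.5)), (156, np.float64(366.0)), (159, np.float64(365.5)), (162, np.float64(365.0)), (165, np.float64(364.5)), (168, np.float64(364.0))]
standing_far [(130, np.float64(391.0)), (133, np.float64(390.5)), (136, np.float64(390.0)), (139, np.float64(389.5)), (142, np.float64(388.0)), (145, np.float64(388.0)), (148, np.float64(387.5)), (151, np.float64(387.0)), (154, np.float64(387.0)), (157, np.float64(387.0)), (160, np.float64(387.0)), (163, np.float64(386.5)), (166, np.float64(385.5)), (169, np.float64(385.5)), (172, np.float64(384.5)), (175, np.float64(383.5)), (178, np.float64(386.5))]
standing_near [(124, np.float64(344.5)), (127, np.float64(343.5)), (136, np.float64(337.0)), (139, np.float64(337.0)), (142, np.float64(336.5)), (145, np.float64(336.0)), (148, np.float64(337.0)), (151, np.float64(336.5)), (154, np.float64(336.0)), (157, np.float64(335.5)), (160, np.float64(335.5))]
```

The measured centreline matches the upright prediction: top 369.5, bead 366.5, foot 365. The column is upright, flat at the fence and clear of both standing columns.

```bash
python3 -c "
from plant import sign_off
print(sign_off())"
```

```text
the job is handed in; nothing more can be done
None
```

I've handed the job in: the column stands upright, heavy end down, against the fence, about 27 mm clear of the nearer standing column and with the gripper well away. I checked this in both cameras beforehand; the hand-in gave no verdict.

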